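# Complete the pot stack and send it along the transfer slide

### The arm

A 6-joint arm with a two-finger parallel gripper is mounted at the origin on a cart in front of the work surface, level with it; the furniture and walls round the work are solid. World frame = base frame: x ahead of the robot, y to its left, z up, the work surface at z = 0. Lengths are in m, angles in rad, forces in N, time in s.
With the tool pointing down it reaches from about 0.425 to 0.95 m from the base axis. Payload 3.5 kg.
Tool frame: the origin (TCP) lies where the fingers leave the gripper's body, on its centre line; the fingertips stand 73 mm ahead of it and the grasp point (between the pads) lies 54 mm ahead of it (bot.grip_point_offset is the distance from the TCP to the grasp point, in m); z points along the fingers, y is the line along which they close (so a half turn about z gives the same grasp; the last joint's range is limited). The gripper opens to 85 mm and grips with 20 to 120 N. Pads are 22 mm wide; open, the fingers measure 114 mm over their backs; the gripper's body (76 mm by 85 mm) begins 54 mm behind the grasp point. The pads swing forward as they close: fully open they stand 13 mm farther back than shut.
Start: joints at [1.094, 0.286, 1.577, -0, 1.279, -0.15], TCP at [0.217, 0.639, 0.304] pointing down, gripper open.
Joint ranges: [-2.77, 2.77], [-0.9, 2.22], [0.21, 2.48], [-1.53, 4.67], [0.24, 2.81], [-2.84, 2.84]. Speed limits (rad/s): [2.79, 2.79, 3.14, 3.14, 3.14, 3.14].

### API

Orientations are given as a unit quaternion [x, y, z, w].
In Python, from plant import bot, vision, spotter gives the robot as it stands.
- The arm moves only by the shell command python3 -m creep 'ROWS' [FORCE]. ROWS is text: rows parted by semicolons, each of 7 numbers parted by spaces: the opening, from 0 (shut) to 1 (fully open), then the shift along the tool's x, y, z each as a share of 600 mm, from -1 to 1, then the turn, a rotation vector about the tool's x, y, z each as a share of 90 degrees, from -1 to 1. A call has 1 to 8 rows; each row is the pose to reach, as a shift and turn from the pose commanded when the call began, along the tool's axes at that moment; what a row does not reach only later rows make up. A row lasts 1/12 s, in which the tool goes at most 41.7 mm and 7.16 degrees, less where a joint would pass 70% of its speed; a pose out of reach is approached as far as the arm can. A call with a number of a shift or a turn outside -1 to 1 is refused whole. A call with a gripper value outside its range is refused whole. The fingers move at their own pace and stop on an object; FORCE is the grip in N (left out, the last holds). Time passes only in rows, so rows that repeat a pose let the fingers close. It gives the time, the measured TCP pose, the force, the opening and the grip force at its end, in the units of the state.
- bot.get_state(): the state, without advancing time (a new reading comes with each control period).
- vision.snapshot(name): name is "scene" or "side" or "wrist"; returns the picture (420x560x3 uint8, red, green, blue); there is no depth.
- vision.camera_info(name): a dict with "camera_matrix" (3x3 intrinsics, pixels), "view" (4x4, takes a point from world to camera coordinates). Camera axes: x right, y up, looking along -z (the intrinsics and any distortion apply to the point x, -y, -z); pixel columns grow to the right and rows downward; lengths in m; the calibration is good to about 2 mm. The wrist camera is an equidistant fisheye: a pixel r from the principal point sees the ray r / f radians off the axis. A picture is of the moment at which its call begins: read the wrist's pose just before it. camera_info takes no time and is no camera call; for the wrist camera it gives the pose at the moment of the call.
- bot.sign_off(): hands the job in; it is judged then, once.
Trained networks look in the newest picture that a camera, given by its name, has taken for a name from the list of things; names that differ only in an ending like _2 or _b are one class to them, and where a whole thing is asked for, a point or a joint stands for the part that bears it (a point fixed in the world has none). Each returns a list of dicts, best first, with "score" (0 to 1); they miss things now and then, are a little off and sometimes report something else, mostly with a low value. They report only what shows in the picture. A call takes as long as a camera call.
- spotter.spot_in(camera, query): "position" ([column, row] in pixels, amid what is visible of it).
- spotter.silhouettes(camera, query): "region" (420x560 bool, what is visible of it) and "position" ([column, row] in pixels, amid what is visible of it).
- spotter.spot_point(camera, query): "position" ([column, row] in pixels: a listed point, or the origin of a listed thing).
The state is a dict: "time_s": time; "joint_pos": joint angles; "qd": joint speeds; "effort": joint torques, N m; "eef_pos": TCP position; "ee_rot": TCP orientation; "force": force on the tool from outside, world axes, zero at the start; "ft_torque": the same for the moment, N m; "opening": finger opening in m; "finger_force": force on a finger pad.
Only numpy, scipy, OpenCV 4.12 (cv2) and the standard library are available. Lean on these libraries where they do the work, as an engineer would, in place of code of your own. Each camera call takes 0.05 s, during which the arm holds its last target. There are 200 camera calls.

### The job

Pick up the single steel pot standing loose on the worktop and nest it, upright and gently, in the top of the stack of two identical pots on the carrier. Let go of it, and then push the carrier (its black post is there for that) along the rails until it is fully home at the far end stop, with all three pots still nested upright on it. Leave the other things on the worktop alone.

Things in the scene. Friction and masses are not known exactly. Their poses are not given: they have to be found in the camera images.
- pot_loose: plain round steel pot, 80 mm high, open at the top, upright on the worktop. Upper band 62 mm outside, 54 mm inside diameter, from 52 mm height to the rim; below it a step in to 49 mm, tapering to a 34 mm foot. Origin: centre of the underside, z up the axis. When nested, its step rests on the rim of the pot below and its origin is 28 mm above that of the pot below
- pot_mid: identical steel pot, at the start the upper one of the two nested on the carrier (the one to receive the loose pot). Origin: centre of its underside, z up
- pot_low: identical steel pot, at the start the lower one of the two, standing on the carrier between four short pins. Origin: centre of its underside, z up
- slide: fixed transfer slide on the worktop: aluminium base plate, 200 mm long (its own x) and 140 mm wide, with two steel guide rails and a dark end stop (30 mm high) at each end. Origin: on the worktop under the axis of the stack as it stands at the start; the carrier travels along its +x (roughly straight away from the robot)
- carrier (a joint): carrier position along the rails, m: 0 = at the start end (near the robot), 0.090 = fully home at the far end stop; about 2 N of friction keeps it where it is left
- seat (a point): point on the carrier plate's top, 26 mm above the worktop, in the middle of four 10 mm high locating pins between which the foot of the lowest pot stands. Moves with the carrier
- post_top (a point): centre of the top of the carrier's upright black push post, 132 mm above the worktop; it stands beside the stack: 78 mm along the slide's y and 15 mm along its x from the stack axis. The post is 14 mm thick along the travel, 30 mm wide across it, free from 34 mm above the worktop up; push its near face or grip it
- beaker: bystander: clear plastic beaker, 66 mm wide, 70 mm high. Origin: centre of underside
- white_bottle: bystander: closed white bottle, 48 mm wide, 98 mm high. Origin: centre of underside
- timer: bystander: lab timer, 66 x 66 x 20 mm. Origin: centre of underside
- mailer: bystander: small blue closed slide mailer lying flat, 36 x 82 x 20 mm. Origin: centre of underside
- reagent: bystander: brown reagent bottle, 46 mm wide, 85 mm high. Origin: centre of underside

How it is judged:
On the way:
1. the loose pot is nested upright in the stack and let go of, with the carrier still at its start end (horizontal distance between pot_loose and pot_mid below 0.006 m and z of pot_loose in the frame of pot_mid between 0.025 and 0.031 m and angle between pot_loose's own z axis and vertical below 0.1 rad and contact force between the fingers and pot_loose below 0.1 N and value of joint carrier below 0.03 m), for 0.2 s.
At the end, for the whole second after the job is handed in: Carrier at rest within 6 mm of the far end of its travel. Each pot nested in the one below (axes within 6 mm, origins 25 to 31 mm apart in height), the lowest within 8 mm of its seat between the pins, all upright within 0.1 rad and at rest (value of joint carrier above 0.084 m and horizontal distance between pot_loose and pot_mid below 0.006 m and z of pot_loose in the frame of pot_mid between 0.025 and 0.031 m and horizontal distance between pot_mid and pot_low below 0.006 m and z of pot_mid in the frame of pot_low between 0.025 and 0.031 m and distance between pot_low and seat below 0.008 m and angle between each of pot_loose, pot_low's own z axis and vertical below 0.1 rad and linear speed of pot_loose below 0.02 m/s and velocity of joint carrier below 0.01 m/s); the robot touches nothing.
It fails at once if the loose pot is dropped from more than about 2 cm, or thrown, instead of being set down (linear speed of pot_loose above 0.6 m/s and contact force between the fingers and pot_loose below 0.05 N).
It fails at once if a bystander is moved by more than 3 cm (distance of any of beaker, white_bottle, timer, mailer, reagent from where it was at the start of the episode above 0.03 m).
It also fails if it takes over 50 s, if anything falls off the work surface, if the arm or the gripper's body presses on something with over 40 N, if the wrist force passes 120 N, or if a joint passes its speed limit or range.

## Working session

There is one attempt and no reset: what is moved stays moved. The work goes in short steps, Python scripts to look and compute and a shell command to move; the robot and the scene stay as the last step left them, time stands still between calls to the robot, and variables do not carry over. Pictures are saved under pics/ and viewed, at most 12 in all, crops included, and the job is handed in when it is done.

```bash
mkdir -p pics; cat > h.py <<'E'
import numpy as np, cv2
from plant import bot, vision, spotter
from scipy.spatial.transform import Rotation as R
def snap(n,f=None):
    im=vision.snapshot(n)
    if f: cv2.imwrite('pics/'+f,im[:,:,::-1])
    return im
def ray(cam,p):
    ci=vision.camera_info(cam);K=np.array(ci['camera_matrix']);V=np.array(ci['view'])
    d=np.array([(p[0]-K[0,2])/K[0,0],(p[1]-K[1,2])/K[1,1]])
    if cam=='wrist':
        r=np.linalg.norm(d)+1e-12; v=np.array([d[0]/r*np.sin(r),-d[1]/r*np.sin(r),-np.cos(r)])
    else: v=np.array([d[0],-d[1],-1])
    Rm=V[:3,:3];return -Rm.T@V[:3,3], Rm.T@v/np.linalg.norm(v)
def atz(cam,p,z):
    o,d=ray(cam,p);return o+d*(z-o[2])/d[2]
def tri(rs):
    A=np.zeros((3,3));b=np.zeros(3)
    for o,d in rs:
        P=np.eye(3)-np.outer(d,d);A+=P;b+=P@o
    x=np.linalg.solve(A,b);return x,[np.linalg.norm((np.eye(3)-np.outer(d,d))@(x-o)) for o,d in rs]
E
python3 - <<'E'
from h import *
np.set_printoptions(precision=4,suppress=True)
print(list(vision.camera_info('scene').keys()))
for c in ['scene','side']:
    snap(c,c+'0.png')
    for q,z in [('pot_loose',0),('pot_mid',.054),('pot_low',.026),('slide',0),('post_top',.132),('seat',.026),('beaker',0),('white_bottle',0),('timer',0),('mailer',0),('reagent',0)]:
        for r in spotter.spot_point(c,q)[:3]:
            print(c,q,round(r['score'],2),np.round(r['position'],1),atz(c,r['position'],z))
s=bot.get_state();print(s)
E
```

```text
['camera_matrix', 'view']
scene pot_loose 0.79 [374.9 311.7] [ 0.4645 -0.3824  0.    ]
scene pot_loose 0.56 [195.3 199.1] [0.4538 0.3705 0.    ]
scene pot_mid 0.63 [280.2 224. ] [0.5123 0.0173 0.054 ]
scene pot_mid 0.16 [198.1 196.9] [0.4276 0.315  0.054 ]
scene pot_low 0.67 [279.1 231.3] [0.5076 0.0179 0.026 ]
scene slide 0.89 [280.7 236. ] [0.5157 0.0187 0.    ]
scene post_top 0.83 [262.  193.5] [0.515  0.0971 0.132 ]
scene seat 0.84 [278.2 230.2] [0.5095 0.0236 0.026 ]
scene beaker 0.8 [221.  217.3] [0.4483 0.23   0.    ]
scene beaker 0.2 [277.7 237.5] [0.5039 0.0209 0.    ]
scene white_bottle 0.65 [197.3 198.7] [0.46   0.3671 0.    ]
scene timer 0.54 [427.5 334.1] [ 0.4962 -0.5275  0.    ]
scene mailer 0.66 [170.6 184. ] [0.4503 0.5062 0.    ]
scene mailer 0.27 [375.8 309.9] [ 0.4714 -0.3806  0.    ]
scene reagent 0.93 [410.  296.2] [ 0.5779 -0.4235  0.    ]
scene reagent 0.56 [278.4 229.6] [0.5333 0.0453 0.    ]
side pot_loose 0.67 [318.6 184.7] [ 0.4687 -0.4171 -0.    ]
side pot_mid 0.83 [287.5 227.7] [0.5021 0.0287 0.054 ]
side pot_low 0.72 [284.2 232.7] [0.5163 0.0204 0.026 ]
[... 223 characters left out ...]
eaker 0.83 [289.6 277.4] [0.4514 0.2171 0.    ]
side timer 0.44 [314.1 170.6] [ 0.5138 -0.5574  0.    ]
side mailer 0.7 [260.  355.2] [0.4558 0.5148 0.    ]
side reagent 0.64 [294.  180.2] [ 0.5842 -0.4387  0.    ]
{'time_s': 1.2, 'joint_pos': array([ 1.094 ,  0.2863,  1.5767, -0.    ,  1.2786, -0.15  ]), 'qd': array([-0.0016, -0.    ,  0.0002, -0.0016,  0.0005,  0.0014]), 'effort': array([ -0.0007, -40.5952, -29.2942,  -0.0001,   0.0006,   0.    ]), 'eef_pos': array([0.2166, 0.6393, 0.3039]), 'ee_rot': array([ 0.1627,  0.9867, -0.    , -0.    ]), 'force': array([ 0.4046,  0.7168, -0.1778]), 'ft_torque': array([-0.0172,  0.0109,  0.0223]), 'finger_force': 0.0, 'opening': 0.08531480642951925}
```

View pictures.

View pics/scene0.png

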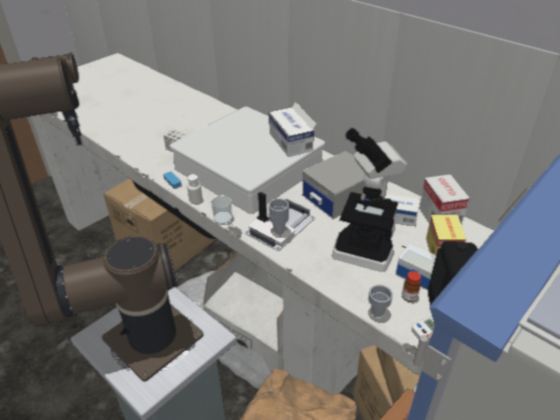

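View pics/side0.png

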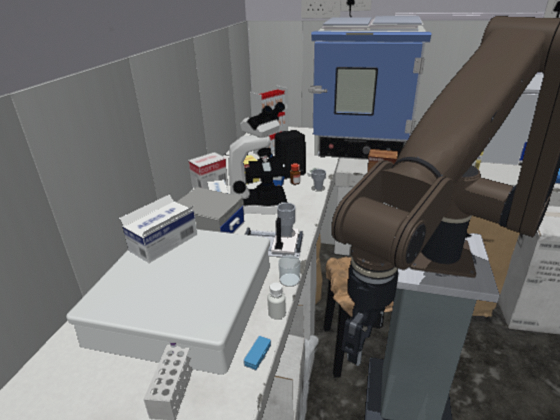

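The scene view shows the loose pot at (380,300), the stack at (280,215), the post at (262,205), the reagent bottle at (412,285) and the timer at (423,330). The side view has the pot at (318,180) and the stack at (287,220), which agrees. The networks' origins match both pictures, so I'm moving towards the pot.

```bash
cat >> h.py <<'E'
np.set_printoptions(precision=4,suppress=True)
def rel(target,p=None):
    s=bot.get_state();p=s['eef_pos'] if p is None else np.array(p)
    return R.from_quat(s['ee_rot']).inv().apply(np.array(target)-p)/0.6
E
python3 - <<'E'
from h import *
p=None
w=[[.217,.639,.304],[.35,.43,.304],[.45,.2,.304],[.45,-.1,.304],[.455,-.36,.304]]
for a,b in zip(w,w[1:]): print(rel(b,a),np.linalg.norm(np.subtract(b,a))/.0417)
E
```

```text
[-0.3218 -0.2587  0.    ] 5.940759985556371
[-0.2809 -0.3095  0.    ] 6.014357891599258
[-0.1605 -0.4735  0.    ] 7.194244604316547
[-0.147  -0.4077  0.    ] 6.236164807647887
```

```bash
A='1 -0.32 -0.26 0 0 0 0'; python3 -m creep '1 -0.32 -0.26 0 0 0 0;1 -0.32 -0.26 0 0 0 0;1 -0.32 -0.26 0 0 0 0;1 -0.32 -0.26 0 0 0 0;1 -0.32 -0.26 0 0 0 0;1 -0.32 -0.26 0 0 0 0;1 -0.32 -0.26 0 0 0 0'
python3 -m creep '1 -0.28 -0.31 0 0 0 0;1 -0.28 -0.31 0 0 0 0;1 -0.28 -0.31 0 0 0 0;1 -0.28 -0.31 0 0 0 0;1 -0.28 -0.31 0 0 0 0;1 -0.28 -0.31 0 0 0 0;1 -0.28 -0.31 0 0 0 0'
python3 - <<'E'
from h import *
im=snap('wrist','w1.png')
for q,z in [('pot_mid',.054),('post_top',.132),('seat',.026)]:
    for r in spotter.spot_point('wrist',q)[:2]: print(q,r['score'],r['position'],atz('wrist',r['position'],z))
print(rel([.45,-.1,.304]))
E
```

```text
time_s: 1.78
eef_pos: [0.3515, 0.4255, 0.3041]
ee_rot: [0.166, 0.986, -0.001, 0.001]
force: [-0.1, 1.1, -0.5]
opening: 0.0851
finger_force: 0.0
time_s: 2.37
eef_pos: [0.4502, 0.1949, 0.3044]
ee_rot: [0.166, 0.986, -0.001, 0.001]
force: [-0.2, -0.4, -0.0]
opening: 0.0858
finger_force: 0.0
pot_mid 0.61 [304.6, 165.3] [0.4342 0.2311 0.054 ]
pot_mid 0.58 [158.8, 280.2] [0.5066 0.0281 0.054 ]
post_top 0.73 [203.7, 303.3] [0.5079 0.1078 0.132 ]
seat 0.88 [164.0, 268.5] [0.5045 0.0283 0.026 ]
[-0.1645 -0.4731 -0.0003]
```

View pics/w1.png

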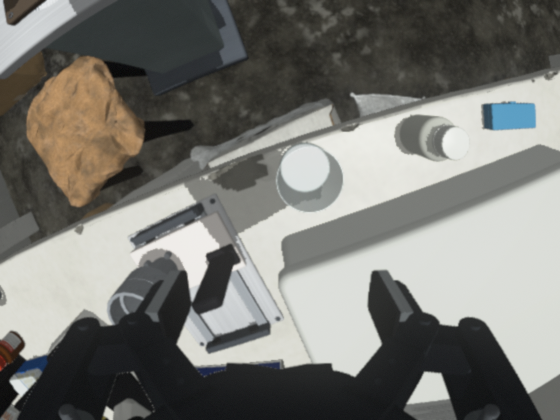

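The wrist view has the stack at about (145,285), the post at (213,278) and the beaker at (308,175), so the finds hold up. Next I go on to the loose pot.

```bash
python3 -m creep '1 -0.16 -0.47 0 0 0 0;1 -0.16 -0.47 0 0 0 0;1 -0.16 -0.47 0 0 0 0;1 -0.16 -0.47 0 0 0 0;1 -0.16 -0.47 0 0 0 0;1 -0.16 -0.47 0 0 0 0;1 -0.16 -0.47 0 0 0 0;1 -0.16 -0.47 0 0 0 0' | head -2
python3 -m creep '1 -0.15 -0.41 0 0 0 0;1 -0.15 -0.41 0 0 0 0;1 -0.15 -0.41 0 0 0 0;1 -0.15 -0.41 0 0 0 0;1 -0.15 -0.41 0 0 0 0;1 -0.15 -0.41 0 0 0 0;1 -0.15 -0.41 0 0 0 0;1 -0.15 -0.41 0 0 0 0'
python3 - <<'E'
from h import *
im=snap('wrist','w2.png')
for r in spotter.spot_point('wrist','pot_loose')[:2]: print(r['score'],r['position'],atz('wrist',r['position'],0))
for r in spotter.silhouettes('wrist','pot_loose')[:2]:
    ys,xs=np.where(r['region']);print(r['score'],r['position'],xs.min(),xs.max(),ys.min(),ys.max())
E
```

```text
time_s: 3.23
eef_pos: [0.4485, -0.1013, 0.3043]
time_s: 3.9
eef_pos: [0.4555, -0.361, 0.3035]
ee_rot: [0.163, 0.987, 0.0, -0.0]
force: [-0.4, 0.8, 0.9]
opening: 0.0856
finger_force: 0.0
0.98 [263.6, 190.7] [ 0.4646 -0.3797  0.    ]
0.98 [258.0, 208.6] 225 289 176 243
```

View pics/w2.png

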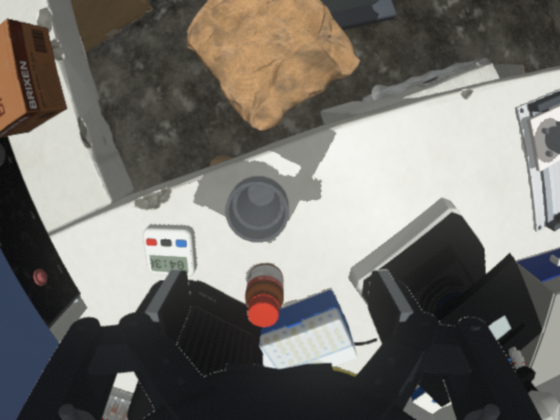

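The pot rim is a ring centred near (257,209), about 65 px wide, with the reagent bottle at (265,295) and the timer at (170,250). I'll fit the rim circle on the plane z = 0.08.

```bash
cat >> h.py <<'E'
from scipy.optimize import least_squares
def rimfit(reg,z,cam='wrist'):
    c=max(cv2.findContours(reg.astype(np.uint8),cv2.RETR_EXTERNAL,cv2.CHAIN_APPROX_NONE)[0],key=len)[:,0]
    P=np.array([atz(cam,p,z)[:2] for p in c])
    f=lambda q:np.hypot(P[:,0]-q[0],P[:,1]-q[1])-q[2]
    r=least_squares(f,[*P.mean(0),.031],loss='soft_l1',f_scale=.001);return r.x,np.std(f(r.x))
E
python3 - <<'E'
from h import *
snap('wrist')
r=spotter.silhouettes('wrist','pot_loose')[0]
for z in(.08,):
    x,e=rimfit(r['region'],z);print(z,x,e)
T=[x[0],x[1],.304]
print(rel(T),rel([x[0],x[1],.066+.054]), vision.camera_info('wrist')['view'])
E
```

```text
0.08 [ 0.4622 -0.3855  0.032 ] 0.001453766690202126
[-0.0259 -0.0402 -0.0003] [-0.026  -0.0404  0.3064] [[ 0.3189  0.9478 -0.0005  0.1937]
 [-0.9011  0.303  -0.3101  0.5586]
 [-0.2938  0.0994  0.9507 -0.2107]
 [ 0.      0.      0.      1.    ]]
```

```bash
python3 -m creep '1 -0.026 -0.039 0.05 0 0 0;1 -0.026 -0.039 0.1 0 0 0;1 -0.026 -0.039 0.17 0 0 0;1 -0.026 -0.039 0.17 0 0 0;1 -0.026 -0.039 0.17 0 0 0'
python3 - <<'E'
from h import *
snap('wrist','w3.png')
print(spotter.spot_point('wrist','pot_loose')[:1],)
print(atz('wrist',spotter.spot_point('wrist','pot_loose')[0]['position'],0))
r=spotter.silhouettes('wrist','pot_loose')[0]
x,e=rimfit(r['region'],.08);print(x,e)
print(rel([x[0],x[1],.066+.054]))
E
```

```text
time_s: 4.57
eef_pos: [0.4611, -0.3846, 0.1995]
ee_rot: [0.162, 0.987, 0.002, -0.003]
force: [-0.1, -0.2, 1.0]
opening: 0.0856
finger_force: 0.0
[{'position': [277.4, 210.7], 'score': 0.82}]
[ 0.4721 -0.3925  0.    ]
[ 0.4675 -0.3906  0.0328] 0.0016400497913820777
[-0.0078 -0.0015  0.1428]
```

View pics/w3.png

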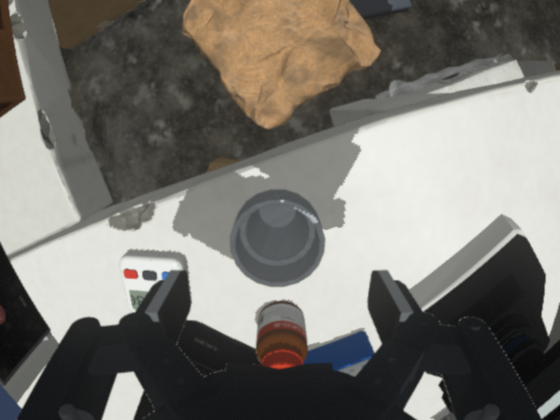

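The rim is centred at (277,238), nearly midway between the fingers (column 280). I need to shift about 5 mm along -x, then descend.

```bash
python3 -m creep '1 -0.0078 -0.0015 0.03 0 0 0;1 -0.0078 -0.0015 0.08 0 0 0;1 -0.0078 -0.0015 0.137 0 0 0;1 -0.0078 -0.0015 0.137 0 0 0;1 -0.0078 -0.0015 0.137 0 0 0;1 -0.0078 -0.0015 0.137 0 0 0'
python3 - <<'E'
from h import *
snap('wrist','w4.png')
r=spotter.silhouettes('wrist','pot_loose')[0]
x,e=rimfit(r['region'],.08);print(x,e); print(bot.get_state()['eef_pos'],rel([x[0],x[1],.12]))
E
```

```text
time_s: 5.27
eef_pos: [0.467, -0.3906, 0.1227]
ee_rot: [0.163, 0.987, -0.001, 0.002]
force: [-0.1, -0.3, 0.4]
opening: 0.0849
finger_force: 0.0
[ 0.4618 -0.3859  0.0324] 0.002302157946622482
[ 0.4672 -0.391   0.1233] [0.0113 0.0052 0.0055]
```

View pics/w4.png

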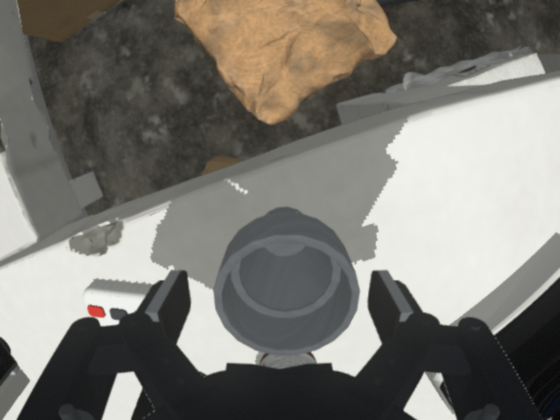

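The rim spans columns 216–358, with its bottom edge at (287,354). The silhouette also takes in the body above row 235, which biased the fit, so I'll compute from the rim points alone.

```bash
python3 - <<'E'
from h import *
P=[atz('wrist',p,.08) for p in [(216,292),(358,292),(287,354),(230,330),(345,330)]]
P=np.array(P);f=lambda q:np.hypot(P[:,0]-q[0],P[:,1]-q[1])-.031
r=least_squares(f,[.465,-.388]);print(r.x,r.fun,rel([*r.x,.12]))
# where does TCP axis at z=.08 lie in the image
s=bot.get_state();ci=vision.camera_info('wrist');V=np.array(ci['view']);K=np.array(ci['camera_matrix'])
g=s['eef_pos']+R.from_quat(s['ee_rot']).apply([0,0,.05]);c=V@[*g,1];th=np.arctan2(np.hypot(c[0],c[1]),-c[2]);ph=np.arctan2(-c[1],c[0]);print(K[0,2]+K[0,0]*th*np.cos(ph),K[1,2]+K[1,1]*th*np.sin(ph),K)
E
```

```text
[ 0.4643 -0.3859] [-0.0012 -0.0016  0.0001 -0.0006 -0.0001] [0.0074 0.0065 0.0055]
278.1310495821535 300.0754497483785 [[325.1923   0.     278.7248]
 [  0.     325.1923 211.6906]
 [  0.       0.       1.    ]]
```

```bash
python3 -m creep '1 0.005 0.006 0.005 0 0 0;1 0.005 0.006 0.005 0 0 0;1 0.005 0.006 0.005 0 0 0;0.4 0.005 0.006 0.005 0 0 0;0.4 0.005 0.006 0.005 0 0 0;0.4 0.005 0.006 0.005 0 0 0;0.4 0.005 0.006 0.005 0 0 0;0.4 0.005 0.006 0.005 0 0 0' 40
python3 -m creep '0.4 0 0 0 0 0 0;0.4 0 0 0 0 0 0;0.4 0 0 0 0 0 0'
```

```text
time_s: 6.03
eef_pos: [0.4645, -0.3855, 0.1174]
ee_rot: [0.163, 0.987, -0.0, 0.0]
force: [-0.7, 0.8, 3.7]
opening: 0.0612
finger_force: 43.8
time_s: 6.28
eef_pos: [0.4645, -0.3855, 0.1174]
ee_rot: [0.163, 0.987, -0.0, 0.0]
force: [0.1, 0.1, 5.8]
opening: 0.0613
finger_force: 43.9
```

The pot is held at 61 mm opening. Now I lift it and carry it back along x ≈ 0.44.

```bash
python3 -m creep '0.4 0 0 -0.05 0 0 0;0.4 0 0 -0.1 0 0 0;0.4 0 0 -0.16 0 0 0;0.4 0 0 -0.22 0 0 0;0.4 0 0 -0.28 0 0 0;0.4 0 0 -0.34 0 0 0;0.4 0 0 -0.36 0 0 0;0.4 0 0 -0.36 0 0 0'
python3 - <<'E'
from h import *
print(rel([.44,-.1,.333]))
for p in [(350,275),(445,200)]:
    pass
E
```

```text
time_s: 6.95
eef_pos: [0.465, -0.3859, 0.3364]
ee_rot: [0.163, 0.987, -0.002, 0.003]
force: [0.7, -0.6, -1.4]
opening: 0.061
finger_force: 44.6
[0.1924 0.4379 0.0029]
```

```bash
python3 -m creep '0.4 0.04 0.06 0 0 0 0;0.4 0.07 0.12 0 0 0 0;0.4 0.1 0.18 0 0 0 0;0.4 0.13 0.24 0 0 0 0;0.4 0.16 0.3 0 0 0 0;0.4 0.19 0.36 0 0 0 0;0.4 0.19 0.42 0 0 0 0;0.4 0.19 0.44 0 0 0 0'
python3 -m creep '0.4 -0.02 0 0 0 0 0;0.4 -0.05 0 0 0 0 0;0.4 -0.05 0 0 0 0 0;0.4 -0.05 0 0 0 0 0;0.4 -0.05 0 0 0 0 0'
python3 - <<'E'
from h import *
snap('wrist','w5.png')
for q,z in [('pot_mid',.054),('pot_low',.026),('post_top',.132),('seat',.026),('slide',0),('pot_loose',0)]:
    for r in spotter.spot_point('wrist',q)[:2]: print(q,r['score'],r['position'],atz('wrist',r['position'],z))
E
```

```text
time_s: 7.62
eef_pos: [0.4396, -0.0942, 0.3285]
ee_rot: [0.161, 0.987, 0.002, -0.003]
force: [-0.4, -0.5, -1.0]
opening: 0.0612
finger_force: 44.6
time_s: 8.03
eef_pos: [0.4684, -0.1078, 0.33]
ee_rot: [0.163, 0.987, 0.001, -0.003]
force: [-0.5, 1.0, -0.9]
opening: 0.0613
finger_force: 44.6
pot_mid 0.82 [395.8, 182.1] [0.509  0.0195 0.054 ]
pot_low 0.95 [388.2, 175.4] [0.5077 0.02   0.026 ]
pot_low 0.24 [116.0, 301.5] [ 0.5652 -0.4023  0.026 ]
post_top 0.89 [494.4, 180.4] [0.5147 0.1031 0.132 ]
post_top 0.6 [391.0, 176.0] [ 0.4772 -0.0064  0.132 ]
seat 0.77 [389.5, 175.2] [0.5088 0.0216 0.026 ]
slide 0.85 [381.9, 171.0] [0.5085 0.02   0.    ]
pot_loose 0.83 [275.4, 244.3] [ 0.5607 -0.1441  0.    ]
```

View pics/w5.png

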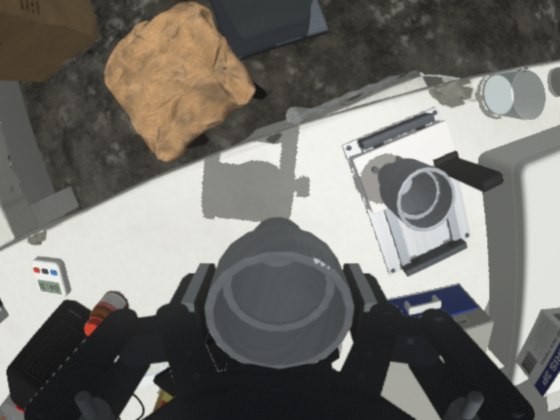

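The stack's top rim is a ring centred near (424,198), about 56 px wide. The held pot's rim spans columns 205–353 with its bottom edge at row 366, and the post top is at about (490,178). I'll measure both axes from the rim points.

```bash
python3 - <<'E'
from h import *
s=bot.get_state();t=s['eef_pos'];Rm=R.from_quat(s['ee_rot']);print(t,s['ee_rot'])
print('mid rim centre',atz('wrist',(424.5,198),.134),[np.linalg.norm(atz('wrist',a,.134)-atz('wrist',b,.134)) for a,b in[((397,200),(453,197)),((425,168),(424,228))]])
zr=t[2]-.1174+.08
P=np.array([atz('wrist',p,zr) for p in [(205,305),(353,305),(280,366),(221,345),(339,345)]])
L=Rm.inv().apply(P-t);print(L)
f=lambda q:np.hypot(L[:,0]-q[0],L[:,1]-q[1])-q[2]
print('held centre in tool',least_squares(f,[0,0,.031]).x,least_squares(lambda q:f([*q,.031]),[0,0]).x)
for p in [(417,230),(397,200),(453,200)]: pass
for c in ['wrist']:
    snap(c); m=spotter.silhouettes(c,'pot_mid')[0]; print(m['score'],m['position'],rimfit(m['region'],.134))
E
```

```text
[ 0.4692 -0.1082  0.3328] [ 0.1628  0.9867 -0.      0.0002]
mid rim centre [0.5073 0.0204 0.134 ] [np.float64(0.058987068561973416), np.float64(0.05785994705216623)]
[[ 0.0052 -0.0294  0.0374]
 [ 0.0052  0.0302  0.0374]
 [-0.0285  0.0008  0.0374]
 [-0.0161 -0.0248  0.0374]
 [-0.0162  0.0264  0.0374]]
held centre in tool [0.0011 0.0006 0.0303] [0.0019 0.0005]
0.62 [420.2, 193.5] (array([0.5029, 0.0185, 0.0331]), np.float64(0.002296671537678629))
```

```bash
python3 - <<'E'
from h import *
print(rel([.5093,.0193,.3328]),rel([.5093,.0193,.270]))
E
```

```text
[0.0051 0.2226 0.0002] [0.0051 0.2226 0.1049]
```

```bash
python3 -m creep '0.4 0.005 0.06 0 0 0 0;0.4 0.005 0.12 0 0 0 0;0.4 0.005 0.18 0 0 0 0;0.4 0.005 0.223 0 0 0 0;0.4 0.005 0.223 0.05 0 0 0;0.4 0.005 0.223 0.1 0 0 0;0.4 0.005 0.223 0.117 0 0 0;0.4 0.005 0.223 0.117 0 0 0'
python3 - <<'E'
from h import *
a=snap('side')[150:270,220:350];b=snap('scene')[150:260,220:340]
c=cv2.hconcat([cv2.resize(a[:110,:120],None,fx=3.3,fy=3.3,interpolation=3),cv2.resize(b,None,fx=3.3,fy=3.3,interpolation=3)])
cv2.imwrite('pics/c1.png',c[:,:,::-1]);print(c.shape)
print(bot.get_state()['eef_pos'],rel([.5093,.0193,.1994]))
E
```

```text
time_s: 9.15
eef_pos: [0.5076, 0.0199, 0.2589]
ee_rot: [0.163, 0.987, -0.0, -0.004]
force: [-0.1, 0.0, -2.0]
opening: 0.0615
finger_force: 44.7
(363, 792, 3)
[0.5098 0.0193 0.2632] [ 0.0008 -0.0002  0.1064]
```

View pics/c1.png

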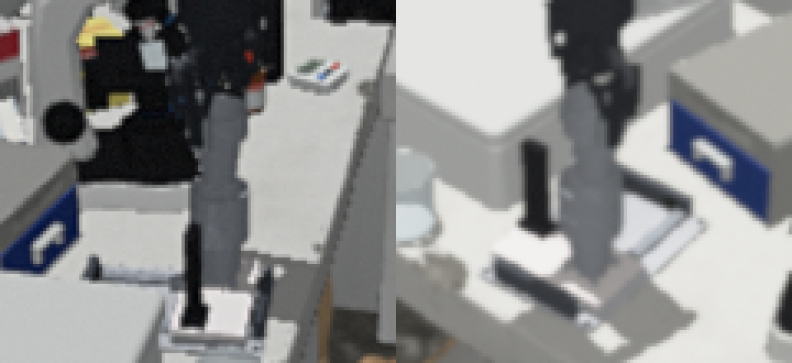

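In both views the held pot's foot is over the stack: side crop (222,175), scene crop (590,165). Lowering slowly while watching the force.

```bash
python3 -m creep '0.4 0 0 0.015 0 0 0;0.4 0 0 0.03 0 0 0;0.4 0 0 0.045 0 0 0;0.4 0 0 0.06 0 0 0;0.4 0 0 0.075 0 0 0;0.4 0 0 0.085 0 0 0;0.4 0 0 0.085 0 0 0'
python3 -m creep '0.4 0 0 0.005 0 0 0;0.4 0 0 0.01 0 0 0;0.4 0 0 0.015 0 0 0;0.4 0 0 0.018 0 0 0;0.4 0 0 0.018 0 0 0;0.4 0 0 0.018 0 0 0'
```

```text
time_s: 9.83
eef_pos: [0.5085, 0.0198, 0.2095]
ee_rot: [0.163, 0.987, 0.0, -0.002]
force: [-1.0, 0.3, -1.3]
opening: 0.0613
finger_force: 45.0
time_s: 10.33
eef_pos: [0.5099, 0.0198, 0.2016]
ee_rot: [0.163, 0.987, 0.0, 0.001]
force: [-0.4, 1.0, 3.2]
opening: 0.0613
finger_force: 45.2
```

```bash
python3 -m creep '0.4 0 0 0.002 0 0 0;0.4 0 0 0.003 0 0 0;0.4 0 0 0.003 0 0 0'
python3 -m creep '0.7 0 0 0 0 0 0;0.78 0 0 0 0 0 0;0.8 0 0 0 0 0 0;0.9 0 0 0 0 0 0;0.9 0 0 0 0 0 0' 20
```

```text
time_s: 10.58
eef_pos: [0.5107, 0.0198, 0.2013]
ee_rot: [0.163, 0.987, 0.001, 0.001]
force: [-2.9, 3.4, 9.0]
opening: 0.0612
finger_force: 46.3
time_s: 11.0
eef_pos: [0.5093, 0.0194, 0.1984]
ee_rot: [0.163, 0.987, -0.0, -0.0]
force: [0.4, 0.4, -0.7]
opening: 0.0771
finger_force: 0.0
```

```bash
python3 -m creep '0.95 0 0 0 0 0 0;0.95 0 0 -0.02 0 0 0;0.95 0 0 -0.05 0 0 0;0.95 0 0 -0.1 0 0 0;0.95 0 0 -0.15 0 0 0;0.95 0 0 -0.17 0 0 0;0.95 0 0 -0.17 0 0 0'
python3 - <<'E'
from h import *
w=snap('wrist')
for q,z in [('post_top',.132),('pot_loose',.082),('slide',0)]:
    for r in spotter.spot_point('wrist',q)[:2]: print(q,r['score'],r['position'],atz('wrist',r['position'],z))
b=snap('side')[150:260,225:335];b=cv2.resize(b,(420,420))
c=cv2.hconcat([cv2.resize(w,(380,420))[:, :],b]);cv2.imwrite('pics/c2.png',c[:,:,::-1])
for q,z in [('pot_loose',.082),('pot_mid',.054),('post_top',.132)]:
    for r in spotter.spot_point('side',q)[:2]: print(q,r['score'],r['position'],atz('side',r['position'],z))
E
```

```text
time_s: 11.58
eef_pos: [0.5112, 0.0193, 0.3057]
ee_rot: [0.163, 0.987, -0.0, 0.004]
force: [0.3, -1.6, -0.1]
opening: 0.0812
finger_force: 0.0
post_top 0.64 [378.9, 182.3] [0.5097 0.1015 0.132 ]
pot_loose 0.89 [277.9, 185.8] [0.4978 0.0225 0.082 ]
pot_loose 0.83 [288.1, 220.3] [0.5004 0.0255 0.082 ]
pot_mid 0.69 [257.1, 356.6] [0.4456 0.5621 0.054 ]
post_top 0.88 [275.8, 219.5] [0.5204 0.1068 0.132 ]
```

View pics/c2.png

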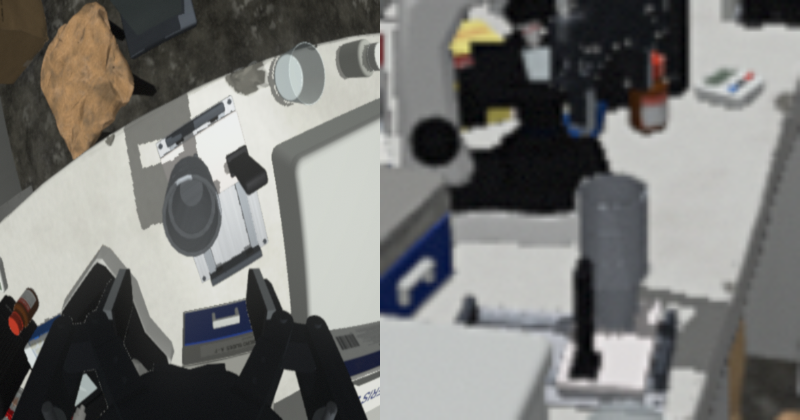

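The wrist half of the picture shows the loose pot sitting concentric on the stack at (190,205), with the post at (245,170). The side half shows an upright column of three pots at (613,255). Nesting looks good. Next I work out the push on the post and check clearance to the white box.

```bash
python3 - <<'E'
from h import *
b=atz('scene',(249,212),0);print('box corner',b)
for z in(.06,.08,.1,.12,.14,.16): print(z,atz('scene',(248.5,191),z))
u=np.array([.994,.111]);post=np.array([.5148,.101])
for d in(-.055,-.02): 
    q=post+u*d; print(q,rel([*q,.3057]),rel([*q,.185]))
# end stops in last wrist picture (full-size pixels), z=.03
k=560/380
print([atz('wrist',(x*k,y),.03) for x,y in[(197,122),(237,268)]])
E
```

```text
box corner [0.5315 0.1807 0.    ]
0.06 [0.5595 0.2079 0.06  ]
0.08 [0.5417 0.1884 0.08  ]
0.1 [0.5239 0.1688 0.1   ]
0.12 [0.5061 0.1493 0.12  ]
0.14 [0.4883 0.1297 0.14  ]
0.16 [0.4705 0.1102 0.16  ]
[0.4601 0.0949] [ 0.1174  0.0927 -0.0105] [0.1168 0.0928 0.1907]
[0.4949 0.0988] [ 0.0645  0.1174 -0.0106] [0.0639 0.1175 0.1905]
[array([0.4493, 0.0524, 0.03  ]), array([0.6314, 0.0668, 0.03  ])]
```

```bash
python3 -m creep '0 0.05 0.04 0 0 0 -0.07;0 0.1 0.09 0 0 0 -0.14;0 0.117 0.093 0 0 0 -0.21;0 0.117 0.093 0.05 0 0 -0.27;0 0.117 0.093 0.1 0 0 -0.27;0 0.117 0.093 0.15 0 0 -0.27;0 0.117 0.093 0.19 0 0 -0.27;0 0.117 0.093 0.19 0 0 -0.27'
python3 - <<'E'
from h import *
w=snap('wrist','w6.png');s=bot.get_state();print(s['eef_pos'],s['opening'],s['force'])
for r in spotter.spot_point('wrist','post_top')[:2]: print(r['score'],r['position'],atz('wrist',r['position'],.132),rel(atz('wrist',r['position'],.132)))
E
```

```text
time_s: 12.65
eef_pos: [0.4571, 0.095, 0.1809]
ee_rot: [-0.049, 0.999, 0.0, -0.006]
force: [-0.9, -0.1, -1.1]
opening: 0.0001
finger_force: 0.0
[0.4588 0.095  0.1838] -0.00032975733247299035 [ 0.0455 -1.1292  0.1947]
```

View pics/w6.png

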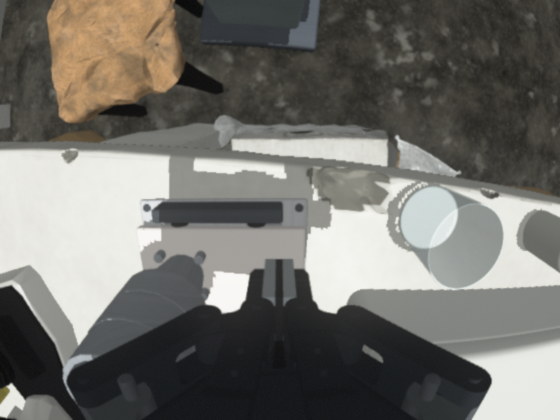

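Viewed from the turned tool, the near end stop at (218,212) is square to the image, so the tool lines up with the slide. The post sits behind the shut fingers, centred near column 281. Push gently along tool -x.

```bash
python3 -m creep '0 -0.01 0 0 0 0 0;0 -0.02 0 0 0 0 0;0 -0.03 0 0 0 0 0;0 -0.04 0 0 0 0 0;0 -0.047 0 0 0 0 0;0 -0.054 0 0 0 0 0;0 -0.06 0 0 0 0 0;0 -0.067 0 0 0 0 0'
python3 -m creep '0 -0.007 0 0 0 0 0;0 -0.014 0 0 0 0 0;0 -0.021 0 0 0 0 0;0 -0.028 0 0 0 0 0;0 -0.036 0 0 0 0 0;0 -0.044 0 0 0 0 0;0 -0.052 0 0 0 0 0;0 -0.06 0 0 0 0 0'
```

```text
time_s: 13.42
eef_pos: [0.5008, 0.0989, 0.1868]
ee_rot: [-0.049, 0.999, -0.0, -0.001]
force: [-3.1, -0.7, 2.1]
opening: -0.0003
finger_force: 1.4
time_s: 14.08
eef_pos: [0.5372, 0.1024, 0.1868]
ee_rot: [-0.049, 0.999, 0.0, -0.0]
force: [-2.7, -0.5, 0.5]
opening: 0.0
finger_force: 1.2
```

```bash
python3 -m creep '0 -0.008 0 0 0 0 0;0 -0.016 0 0 0 0 0;0 -0.024 0 0 0 0 0;0 -0.032 0 0 0 0 0;0 -0.04 0 0 0 0 0;0 -0.047 0 0 0 0 0;0 -0.053 0 0 0 0 0;0 -0.057 0 0 0 0 0'
python3 -m creep '0 -0.004 0 0 0 0 0;0 -0.008 0 0 0 0 0;0 -0.012 0 0 0 0 0;0 -0.015 0 0 0 0 0;0 -0.015 0 0 0 0 0'
```

```text
time_s: 14.75
eef_pos: [0.5712, 0.1057, 0.1868]
ee_rot: [-0.049, 0.999, 0.0, 0.0]
force: [-2.3, 0.3, -0.4]
opening: 0.0002
finger_force: 1.2
time_s: 15.17
eef_pos: [0.5802, 0.1066, 0.1869]
ee_rot: [-0.049, 0.999, 0.0, 0.0]
force: [-0.3, -0.0, -1.3]
opening: -0.0006
finger_force: 0.5
```

Not at the stop yet, because the force is still low. I'll advance in small steps until it rises.

```bash
python3 -m creep '0 -0.003 0 0 0 0 0;0 -0.006 0 0 0 0 0;0 -0.009 0 0 0 0 0;0 -0.012 0 0 0 0 0;0 -0.012 0 0 0 0 0'
python3 -m creep '0 -0.002 0 0 0 0 0;0 -0.004 0 0 0 0 0;0 -0.006 0 0 0 0 0;0 -0.006 0 0 0 0 0'
```

```text
time_s: 15.58
eef_pos: [0.5866, 0.1072, 0.1869]
ee_rot: [-0.049, 0.999, -0.0, -0.001]
force: [-5.4, -0.4, 1.4]
opening: 0.0001
finger_force: 2.3
time_s: 15.92
eef_pos: [0.5874, 0.1074, 0.1869]
ee_rot: [-0.049, 0.999, -0.001, -0.006]
force: [-14.9, -2.5, 8.9]
opening: 0.0
finger_force: 7.9
```

The force has risen to 15 N with no further travel, so the carrier is at the stop. Backing off, lifting clear and checking.

```bash
python3 -m creep '0 0.01 0 0 0 0 0;0 0.03 0 0 0 0 0;0 0.08 0 0 0 0 0;0 0.08 0 -0.06 0 0 0;0 0.08 0 -0.12 0 0 0;0 0.08 0 -0.2 0 0 0;0 0.08 0 -0.2 0 0 0'
python3 - <<'E'
from h import *
w=snap('wrist')
for q,z in [('post_top',.132),('pot_loose',.082),('seat',.026)]:
    for r in spotter.spot_point('wrist',q)[:1]: print(q,r['score'],r['position'],atz('wrist',r['position'],z))
b=snap('side')[150:260,225:335]
c=cv2.hconcat([w[:,80:480],cv2.resize(b,(400,420))]);cv2.imwrite('pics/c3.png',c[:,:,::-1])
for c in('side','scene'):
  if c=='scene': snap(c)
  for q,z in [('post_top',.132),('pot_loose',.082),('seat',.026)]:
    for r in spotter.spot_point(c,q)[:1]: print(c,q,r['score'],r['position'],atz(c,r['position'],z))
E
```

```text
time_s: 16.5
eef_pos: [0.5462, 0.1031, 0.3165]
ee_rot: [-0.049, 0.999, -0.0, 0.009]
force: [1.0, 0.3, 1.0]
opening: -0.0
finger_force: 0.0
post_top 0.76 [281.5, 266.8] [0.5984 0.1107 0.132 ]
pot_loose 0.58 [204.6, 231.2] [0.5894 0.0332 0.082 ]
seat 0.83 [214.6, 211.5] [0.5844 0.0331 0.026 ]
side post_top 0.79 [249.2, 215.8] [0.61   0.1031 0.132 ]
side pot_loose 0.48 [262.3, 217.2] [0.5916 0.0248 0.082 ]
side seat 0.54 [262.6, 228.4] [0.5975 0.0102 0.026 ]
scene post_top 0.73 [276.7, 178.7] [0.6037 0.1173 0.132 ]
scene pot_loose 0.54 [294.1, 202.9] [0.5949 0.0329 0.082 ]
scene seat 0.59 [292.4, 215.6] [0.5939 0.0386 0.026 ]
```

View pics/c3.png

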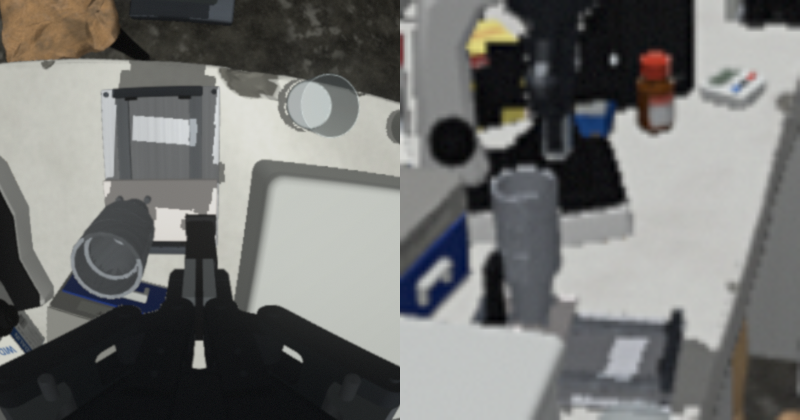

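The stack stands upright at (110,250) in the wrist half and (528,240) in the side half. The far part of the slide is covered, and the post has moved about 89 mm. The robot is clear, so I'm handing in.

```bash
python3 -m creep '0 0 0 0 0 0 0;0 0 0 0 0 0 0;0 0 0 0 0 0 0'|head -2; python3 -c "
from plant import bot
print(bot.sign_off())"
```

```text
time_s: 17.35
eef_pos: [0.5428, 0.103, 0.3069]
the job is handed in; nothing more can be done
None
```

The loose pot is nested and released on the stack, the carrier is pushed home against the far end stop, and the job was handed in at about 17 s; `sign_off` returned no verdict, but the last pictures show the stack upright after about 89 mm of carrier travel.

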